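# Mark the honey order with the red clip

### The job

The honey order is complete: take the red spring clip, open it by pinching its handles, and clip it over the near wall (the one facing the robot) of the open carton that holds the honey jar, around the middle of that wall. Push it well down over the edge so that it stands upright and bites the wall, then let go. Leave the blue and yellow clips where they are.

Things in the scene. Friction and masses are not known exactly. Their poses are not given: they have to be found in the camera images.
- clip_red: red sprung clip, 60 g, 94 mm tall, 30 wide (y), stands on closed noses. Origin: underside centre; z up, y along hinge pin (45 mm up), two-way alike in x. Flat handles from 53 to 94 mm up flare in x, outside 33 to 63 mm. Pinched along x (about 12 N) to a firm stop 26 mm outside, they are upright (57 to 100 mm up) and jaws gape 24 mm; let go, it bites with 6 N. Throat below pin 40 mm deep
- clip_blue: blue clip, same shape, size and frame as the red one, standing on the table; to be left alone
- clip_yellow: yellow clip, same shape, size and frame as the red one, standing on the table; to be left alone
- carton_honey: fixed open carton, 180 (x) x 200 (y) x 75 (z) mm, 6 mm walls, holding an amber honey jar (66 mm wide, 92 mm to its top over the carton's underside, 60 mm clear of near wall). A like carton holds a green box. Origin: underside centre, z up. Near wall (robot's side, white label outside): along y, its mid-plane at x = -87 mm, top edge 75 mm up
Not all that is in view belongs to the job. Of the things like the clip_red, leave any that is green; of the rest the larger one is meant.

How it is judged:
By the outcome, as a careful person would: the job done as asked, in the order asked, and still so for the second after the job is handed in, with the robot touching nothing.
It also fails if it takes over 40 s, if anything falls off the work surface, if the arm or the gripper's body presses on something with over 40 N, if the wrist force passes 120 N, or if a joint passes its speed limit or range.

### The arm

A 6-joint arm with a two-finger parallel gripper is mounted at the origin on the work surface. World frame = base frame: x ahead of the robot, y to its left, z up, the work surface at z = 0. Lengths are in mm, angles in rad, forces in N, time in s.
With the tool pointing down it reaches from about 200 to 875 mm from the base axis. Payload 3.4 kg.
Tool frame: the origin (TCP) lies on the centre line of the jaws, within the pads' length; the fingertips stand tcp_to_tips ahead of it and the grasp point (between the pads) lies 6 mm ahead of it (tcp_to_tips is the distance from the TCP to the fingertips, in mm); z points along the fingers, y is the direction in which the jaws open and shut (so a half turn about z gives the same grasp; the last joint's range is limited). The gripper opens to 94 mm and grips with 3 to 60 N. Pads are 16 mm wide; open, the fingers measure 119 mm over their backs; the gripper's body (75 mm by 177 mm) begins 78 mm behind the grasp point.
Start: joints at [-1.272, 0.276, 1.505, -0, 1.361, -0.121], TCP at [234.36, -525.108, 230.493] pointing down, gripper open.
Joint ranges: [-2.89, 2.89], [-0.75, 2.08], [0.22, 2.7], [-1.18, 4.32], [0.11, 2.71], [-2.7, 2.7]. Speed limits (rad/s): [2.57, 2.57, 3.14, 3.14, 3.14, 3.14].

### API

Orientations are given as a rotation vector (axis times angle).
In Python, from rig import get_obs, grab_frame, camera_model, sign_off, tcp_to_tips gives the robot as it stands.
- The arm moves only by the shell command python3 -m crank 'ROWS' [FORCE]. ROWS is JSON, a list of rows, each an object of numbers: "dx", "dy", "dz": the shift along the world's x, y, z in mm; "rx", "ry", "rz": the turn, a rotation vector about the world's x, y, z in rad; "hand": the opening in per cent of the stroke, from 0 (shut) to 100 (fully open). In form: [{"dx": .., "dy": .., "dz": .., "rx": .., "ry": .., "rz": .., "hand": ..}, ...]. A call has 1 to 12 rows; each row shifts and turns the pose as measured when the row begins; what a row does not reach is not made up. A row lasts 1/12 s, in which the tool goes at most 41.7 mm and 7.16 degrees, less where a joint would pass 70% of its speed; a pose out of reach is approached as far as the arm can. A call with a gripper value outside its range is refused whole. The fingers move at their own pace and stop on an object; FORCE is the grip in N (left out, the last holds). Time passes only in rows, so rows that do not move let the fingers close. It gives the time, the measured TCP pose, the force and the opening at its end, in the units of the state.
- get_obs(): the state, without advancing time (a new reading comes with each control period).
- grab_frame(name): name is "scene" or "top"; returns the picture (400x640x3 uint8, red, green, blue); there is no depth.
- camera_model(name): a dict with "K" (3x3 intrinsics, pixels), "rvec" (rotation vector, rad) and "tvec" (3), from world to camera coordinates, as OpenCV has them. Camera axes: x right, y down, z forward; pixel columns grow to the right and rows downward; lengths in mm; the calibration is good to about 2 mm. A picture is of the moment at which its call begins. camera_model takes no time and is no camera call.
- sign_off(): hands the job in, once; it reports no verdict.
The state is a dict: "t": time; "joint_pos": joint angles; "joint_vel": joint speeds; "joint_efforts": joint torques, N m; "eef_pos": TCP position; "orientation": TCP orientation; "contact_force": force on the tool from outside, world axes, zero at the start; "ft_torque": the same for the moment, N m; "gripper_width": finger opening in mm.
Only numpy, scipy, OpenCV 4.12 (cv2) and the standard library are available. Lean on these libraries where they do the work, as an engineer would, in place of code of your own. Each camera call takes 0.05 s, during which the arm holds its last target.

## Working session

There is one attempt and no reset: what is moved stays moved. The work goes in short steps, Python scripts to look and compute and a shell command to move; the robot and the scene stay as the last step left them, time stands still between calls to the robot, and variables do not carry over. Pictures are saved under pics/ and viewed, and the job is handed in when it is done.

```bash
ls; mkdir -p pics; python3 - <<'E'
from rig import *
import rig,cv2,numpy as np
print(get_obs()); print(tcp_to_tips if not callable(tcp_to_tips) else tcp_to_tips())
for n in("scene","top"):
    f=grab_frame(n); cv2.imwrite(f"pics/{n}0.png",f[:,:,::-1]); m=camera_model(n); print(n,m)
E
```

```text
pics
{'t': 0.0, 'joint_pos': array([-1.27199797e+00,  2.76561629e-01,  1.50611762e+00,  1.54486550e-05,
        1.36067533e+00, -1.20997450e-01]), 'joint_vel': array([-0.00267126, -0.00102073,  0.00171009, -0.00019777, -0.00153409,
        0.00048296]), 'joint_efforts': array([ 1.62252647e-03, -4.04580331e+01, -2.37228227e+01,  7.04399217e-02,
        3.45688616e-02, -1.20819254e-04]), 'eef_pos': array([ 234.20358913, -524.57676285,  229.62990541]), 'orientation': array([-3.07092487e+00, -6.54211473e-01,  2.21960588e-04]), 'contact_force': array([ 0.3833524 , -0.11337465,  0.0465541 ]), 'ft_torque': array([0.01445077, 0.0089816 , 0.03034733]), 'gripper_width': 94.03550885488987}
25.0
scene {'K': array([[378.84226724,   0.        , 328.28803164],
       [  0.        , 378.84226724, 193.33786603],
       [  0.        ,   0.        ,   1.        ]]), 'rvec': array([ 2.2798678 ,  0.72257939, -0.29513447]), 'tvec': array([-455.25856706, -212.61283372,  933.76896916])}
top {'K': array([[438.77696041,   0.        , 318.6661391 ],
       [  0.        , 438.77696041, 199.3724407 ],
       [  0.        ,   0.        ,   1.        ]]), 'rvec': array([ 2.20789465, -2.17857062,  0.14623637]), 'tvec': array([-28.97945683, 591.24488972, 728.49365744])}
```

View pics/scene0.png

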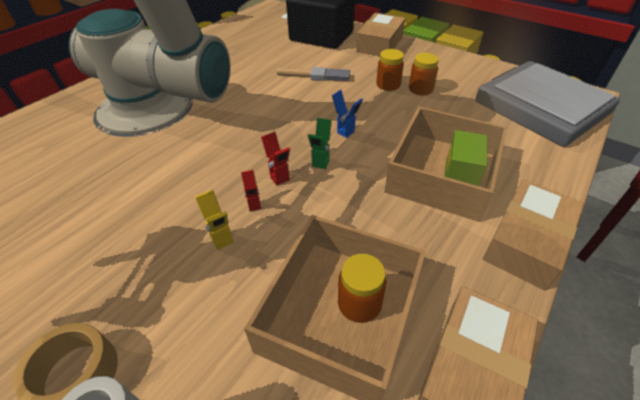

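View pics/top0.png

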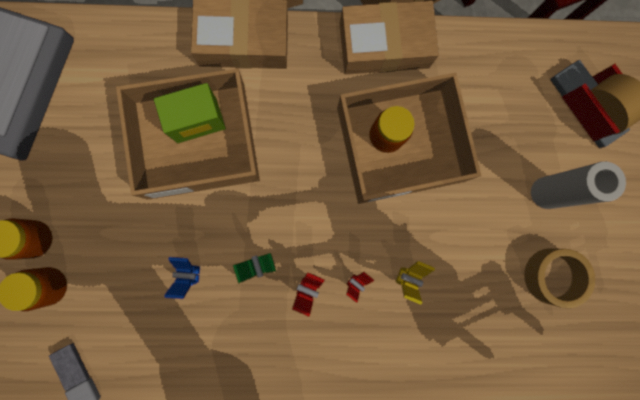

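```bash
cat > h.py <<'E'
import numpy as np,cv2
from rig import *
def cam(n):
    m=camera_model(n);R=cv2.Rodrigues(np.array(m["rvec"]))[0];return np.array(m["K"]),R,np.array(m["tvec"])
def ray(n,uv,z):
    K,R,t=cam(n);c=-R.T@t;d=R.T@np.linalg.inv(K)@np.array([uv[0],uv[1],1.]);return c+d*(z-c[2])/d[2]
def proj(n,P):
    K,R,t=cam(n);p=K@(R@np.array(P,float)+t);return p[:2]/p[2]
def two(uvs,uvt):
    A=[];b=[]
    for n,uv in(("scene",uvs),("top",uvt)):
        K,R,t=cam(n);c=-R.T@t;d=R.T@np.linalg.inv(K)@np.array([uv[0],uv[1],1.]);d/=np.linalg.norm(d)
        M=np.eye(3)-np.outer(d,d);A.append(M);b.append(M@c)
    return np.linalg.lstsq(np.vstack(A),np.hstack(b),rcond=None)[0]
def crop(src,x0,y0,x1,y1,s,out):
    f=cv2.imread(src)[y0:y1,x0:x1];cv2.imwrite(out,cv2.resize(f,None,fx=s,fy=s,interpolation=cv2.INTER_CUBIC))
E
python3 - <<'E'
from h import *
crop("pics/top0.png",280,250,380,325,8,"pics/topred.png")
crop("pics/scene0.png",235,120,315,220,6,"pics/scred.png")
crop("pics/top0.png",330,65,490,205,4,"pics/topcar.png")
f=cv2.imread("pics/top0.png");h=cv2.cvtColor(f,cv2.COLOR_BGR2HSV)
m=(((h[...,0]<6)|(h[...,0]>174))&(h[...,1]>170)&(h[...,2]>60)).astype(np.uint8)
m[:250]=0
n,l,s,c=cv2.connectedComponentsWithStats(m)
for i in range(1,n):
  if s[i,4]>15:
    pts=np.argwhere(l==i)[:,::-1].astype(np.float32);print(s[i],c[i],cv2.minAreaRect(pts))
E
```

```text
[301 273  23  17 236] [311.65677966 281.35169492] ((311.8999938964844, 281.70001220703125), (19.230182647705078, 13.86362075805664), 26.56505012512207)
[352 273  21  13 140] [362.62857143 278.73571429] ((362.2422790527344, 278.1884765625), (17.62886619567871, 10.70010757446289), 37.87498474121094)
[347 282  12  20 141] [352.62411348 291.73758865] ((352.09759521484375, 291.3780212402344), (18.11615753173828, 11.088336944580078), 38.65980911254883)
[293 292  20  24 308] [303.03896104 303.18181818] ((303.0754699707031, 303.2358703613281), (17.307430267333984, 20.46672248840332), 15.945395469665527)
```

View pics/topred.png

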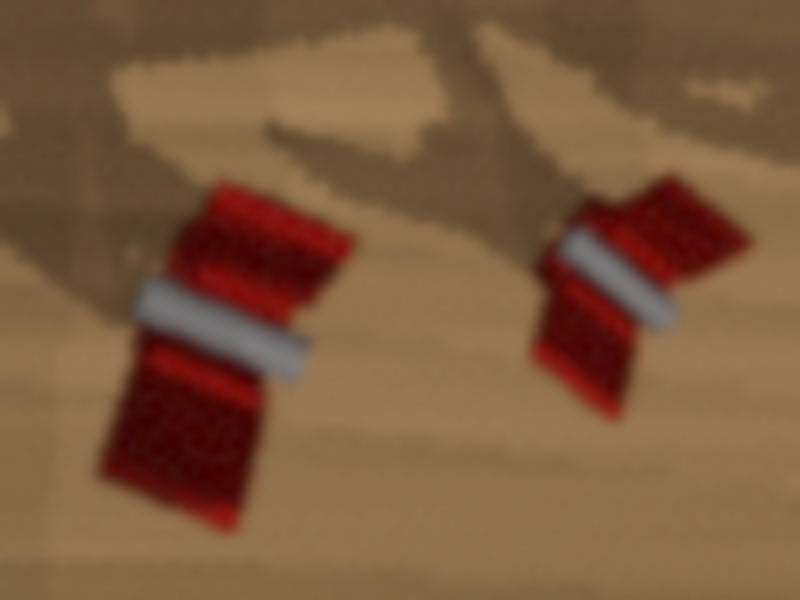

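View pics/scred.png

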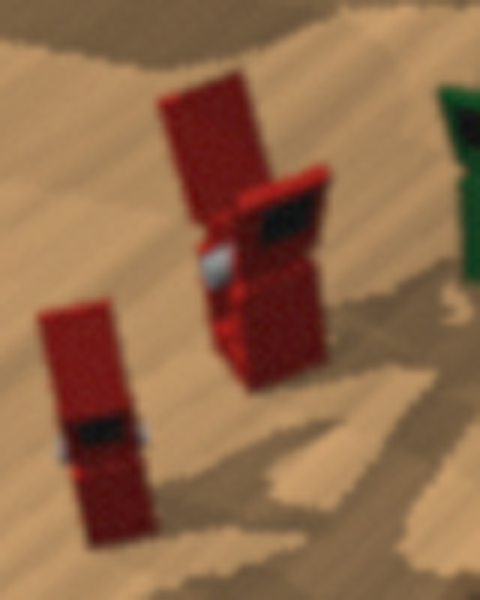

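View pics/topcar.png

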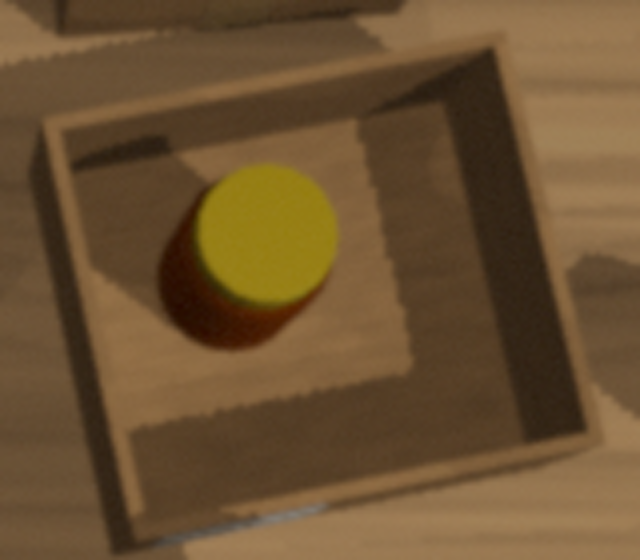

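```bash
python3 - <<'E'
from h import *
K,R,t=cam("top");print("cam",-R.T@t)
def q(p,s,o):return ((p[0]+.5)/s-.5+o[0],(p[1]+.5)/s-.5+o[1])
P={k:ray("top",q(p,8,(280,250)),94) for k,p in dict(fl=(215,183),fr=(357,238),nl=(99,477),nr=(235,534)).items()}
for k in P:print(k,P[k].round(1))
c=sum(P.values())/4;print("clip c",c.round(1))
ax=(P['fl']+P['fr']-P['nl']-P['nr'])/2;print("x axis len",np.linalg.norm(ax),np.degrees(np.arctan2(ax[1],ax[0])))
ay=(P['fl']+P['nl']-P['fr']-P['nr'])/2;print("y axis len",np.linalg.norm(ay),np.degrees(np.arctan2(ay[1],ay[0])))
# handle tops from scene: crop s=6 offset 235,120
S={k:q(p,6,(235,120)) for k,p in dict(nl=(160,100),nr=(238,72),fl=(240,195),fr=(328,170)).items()}
for k in S:print(k,S[k],"ray94",ray("scene",S[k],94).round(1))
def box(a):
  for k,p in a.items(): print(k,ray("top",q(p,4,(330,65)),75).round(1))
box(dict(fl=(43,120),fr=(503,35),nr=(602,437),nl=(120,545)))
E
```

```text
cam [521.64466492   9.33128344 780.32884617]
fl [471.7  -0.8  94. ]
fr [461.4 -28.4  94. ]
nl [415.8  20.7  94. ]
nr [405.2  -5.5  94. ]
clip c [438.5  -3.5  94. ]
x axis len 60.26199304602902 -21.55083048171634
y axis len 28.854017335861336 68.79315346624303
nl (261.25, 136.25) ray94 [410.4  -5.9  94. ]
nr (274.25, 131.58333333333334) ray94 [420.7  18.7  94. ]
fl (274.5833333333333, 152.08333333333334) ray94 [460.4 -26.3  94. ]
fr (289.25, 147.91666666666666) ray94 [474.2  -2.5  94. ]
fl [761.9 -53.1  75. ]
fr [ 803.6 -246.9   75. ]
nr [ 633.5 -285.3   75. ]
nl [585.8 -85.7  75. ]
```

```bash
python3 -m crank '[{"dx":14,"dy":36,"rz":0.06},{"dx":14,"dy":36,"rz":0.06},{"dx":14,"dy":36,"rz":0.06},{"dx":14,"dy":36,"rz":0.06},{"dx":14,"dy":36,"rz":0.06},{"dx":14,"dy":36,"rz":0.06},{"dx":14,"dy":36,"rz":0.06},{"dx":14,"dy":36,"rz":0.06},{"dx":14,"dy":36,"rz":0.06},{"dx":14,"dy":36,"rz":0.06},{"dx":14,"dy":36,"rz":0.06},{"dx":14,"dy":36,"rz":0.06}]' 30
```

```text
invalid input
```

```bash
cat >> h.py <<'E'
def st():
    o=get_obs();R=cv2.Rodrigues(o["orientation"])[0]
    print("t%.2f"%o["t"],"pos",o["eef_pos"].round(1),"zaxis",R[:,2].round(4),"ytool deg",round(np.degrees(np.arctan2(R[1,1],R[0,1])),2),"w",round(o["gripper_width"],1),"F",o["contact_force"].round(1),"M",o["ft_torque"].round(2),"j",o["joint_pos"].round(2))
E
python3 -c "
from h import *
st()
# carton via scene
f=grab_frame('scene');cv2.imwrite('pics/s1.png',f[:,:,::-1])
crop('pics/scene0.png',240,210,440,400,4,'pics/sccar.png')"
```

```text
t0.10 pos [ 234.2 -524.6  229.8] zaxis [-5.0e-04  1.4e-03 -1.0e+00] ytool deg -65.95 w 93.9 F [-0.6 -0.1  0.6] M [ 0.02 -0.01 -0.02] j [-1.27  0.28  1.51 -0.    1.36 -0.12]
```

View pics/sccar.png

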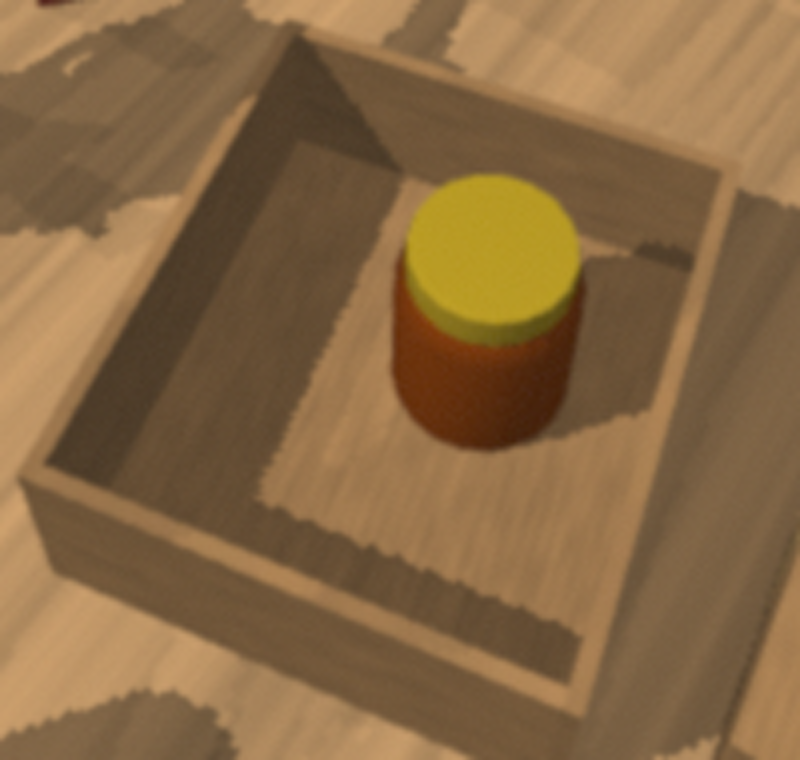

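```bash
python3 - <<'E'
from h import *
for k,p in dict(nl=(292,22),nr=(22,480),fl=(738,165),fr=(582,717)).items():
  print(k,ray("scene",((p[0]+.5)/4-.5+240,(p[1]+.5)/4-.5+210),75).round(1))
E
python3 -m crank '[{"dx":14,"dy":36,"dz":0,"rx":0,"ry":0,"rz":0.06,"hand":100},{"dx":14,"dy":36,"dz":0,"rx":0,"ry":0,"rz":0.06,"hand":100},{"dx":14,"dy":36,"dz":0,"rx":0,"ry":0,"rz":0.06,"hand":100},{"dx":14,"dy":36,"dz":0,"rx":0,"ry":0,"rz":0.06,"hand":100},{"dx":14,"dy":36,"dz":0,"rx":0,"ry":0,"rz":0.06,"hand":100},{"dx":14,"dy":36,"dz":0,"rx":0,"ry":0,"rz":0.06,"hand":100},{"dx":14,"dy":36,"dz":0,"rx":0,"ry":0,"rz":0.06,"hand":100},{"dx":14,"dy":36,"dz":0,"rx":0,"ry":0,"rz":0.06,"hand":100},{"dx":14,"dy":36,"dz":0,"rx":0,"ry":0,"rz":0.06,"hand":100},{"dx":14,"dy":36,"dz":0,"rx":0,"ry":0,"rz":0.06,"hand":100}]' 30; python3 -c "
from h import *
st()"
```

```text
nl [592.5 -92.1  75. ]
nr [ 635.7 -286.6   75. ]
fl [763.5 -54.3  75. ]
fr [ 807.9 -247.2   75. ]
t: 0.98
eef_pos: [373.1, -156.5, 225.5]
orientation: [-2.731, -1.551, 0.002]
contact_force: [1.4, 0.5, -1.0]
gripper_width: 93.8
t0.98 pos [ 373.1 -156.5  225.5] zaxis [-1.9e-03  3.0e-04 -1.0e+00] ytool deg -30.82 w 93.8 F [ 1.4  0.5 -1. ] M [-0.04 -0.08 -0.01] j [-0.57  0.02  1.84 -0.    1.29 -0.03]
```

```bash
python3 -m crank '[{"dx":16,"dy":36,"dz":0,"rx":0,"ry":0,"rz":0.04,"hand":100},{"dx":16,"dy":36,"dz":0,"rx":0,"ry":0,"rz":0.04,"hand":100},{"dx":16,"dy":36,"dz":0,"rx":0,"ry":0,"rz":0.04,"hand":100},{"dx":15,"dy":34,"dz":0,"rx":0,"ry":0,"rz":0.04,"hand":100},{"dx":0,"dy":0,"dz":0,"rx":0,"ry":0,"rz":0,"hand":100}]' 30; python3 -c "
from h import *
st()"
```

```text
t: 1.4
eef_pos: [437.8, -0.4, 225.7]
orientation: [-2.583, -1.784, -0.004]
contact_force: [-1.1, -0.9, -0.3]
gripper_width: 94.2
t1.40 pos [ 4.378e+02 -4.000e-01  2.257e+02] zaxis [ 0.001   0.0031 -1.    ] ytool deg -20.72 w 94.2 F [-1.1 -0.9 -0.3] M [-0.1  -0.06  0.02] j [-0.16  0.07  1.78  0.    1.29  0.2 ]
```

```bash
python3 -m crank '[{"dx":2,"dy":-3,"dz":-35,"rx":0,"ry":0,"rz":-0.01,"hand":100},{"dx":0,"dy":0,"dz":-35,"rx":0,"ry":0,"rz":0,"hand":100},{"dx":0,"dy":0,"dz":0,"rx":0,"ry":0,"rz":0,"hand":100}]' 30; python3 -c "
from h import *
st()
for n in ('top','scene'):
  f=grab_frame(n);cv2.imwrite('pics/%s2.png'%n,f[:,:,::-1])
crop('pics/top2.png',230,220,390,340,5,'pics/t2c.png')
crop('pics/scene2.png',200,60,360,210,4,'pics/s2c.png')"
```

```text
t: 1.65
eef_pos: [441.8, -0.7, 155.7]
orientation: [2.584, 1.782, 0.011]
contact_force: [-1.2, 1.0, -0.8]
gripper_width: 93.7
t1.65 pos [441.8  -0.7 155.7] zaxis [ 0.0071  0.0015 -1.    ] ytool deg -20.81 w 93.7 F [-1.2  1.  -0.8] M [-0.03  0.02 -0.04] j [-0.16  0.13  1.9   0.    1.11  0.2 ]
```

View pics/t2c.png

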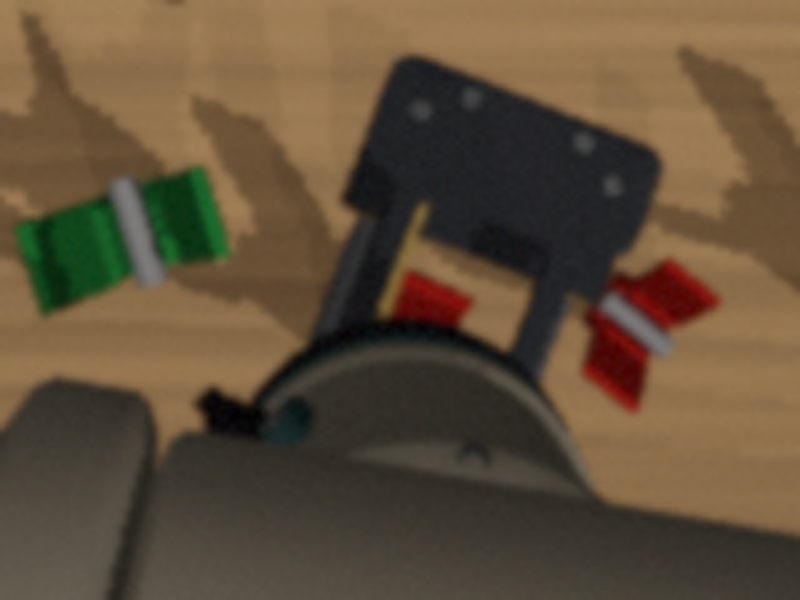

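View pics/s2c.png

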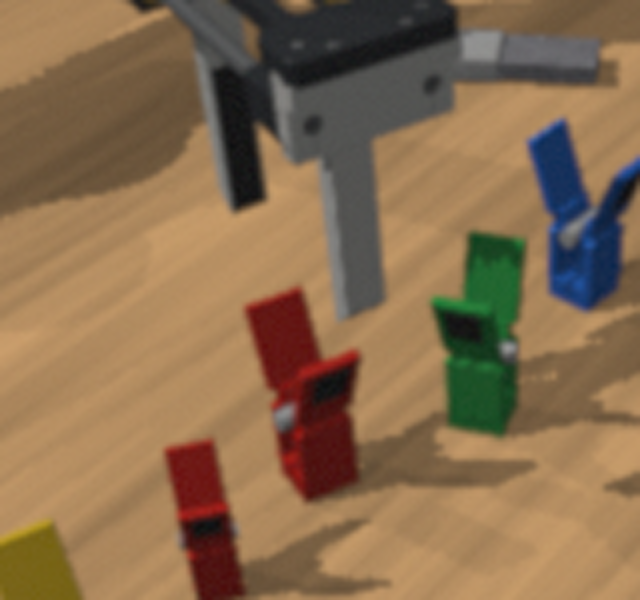

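```bash
python3 - <<'E'
from h import *
o=get_obs();R=cv2.Rodrigues(o["orientation"])[0];p=o["eef_pos"];print(p)
for s in(47,59.5):
  for w in(-8,8):
    P=p+R@np.array([w,s,25]);u=proj("scene",P);print(s,w,P.round(1),((u-[200,60]+.5)*4-.5).round(0))
E
```

```text
[445.1930999   -1.67796598 160.0168987 ]
47 -8 [486.6 -25.9 135.6] [338. 315.]
47 8 [492.3 -11.  135.7] [372. 301.]
59.5 -8 [498.3 -30.4 135.8] [353. 330.]
59.5 8 [504.  -15.4 135.9] [387. 316.]
```

```bash
python3 - <<'E'
from h import *
st();st()
grab_frame("top");st()
o=get_obs();R=cv2.Rodrigues(o["orientation"])[0];p=o["eef_pos"]
for s in(47,59.5):
  for w in(-8,8):
    P=p+R@np.array([w,s,25]);u=proj("scene",P);print(s,w,P.round(1),((u-[200,60]+.5)*4-.5).round(0))
E
python3 -m crank '[{"dx":0,"dy":0,"dz":0,"rx":0,"ry":0,"rz":0,"hand":100},{"dx":0,"dy":0,"dz":0,"rx":0,"ry":0,"rz":0,"hand":100}]' 30;python3 -c "
from h import *
st()"
```

```text
t1.75 pos [445.2  -1.7 160. ] zaxis [ 1.510e-02  3.000e-04 -9.999e-01] ytool deg -20.89 w 94.1 F [ 0.7 -0.6  0.2] M [-0.05  0.   -0.02] j [-0.16  0.13  1.89  0.    1.11  0.2 ]
t1.75 pos [445.2  -1.7 160. ] zaxis [ 1.510e-02  3.000e-04 -9.999e-01] ytool deg -20.89 w 94.1 F [ 0.7 -0.6  0.2] M [-0.05  0.   -0.02] j [-0.16  0.13  1.89  0.    1.11  0.2 ]
t1.80 pos [446.4  -2.  161.2] zaxis [ 1.810e-02 -2.000e-04 -9.998e-01] ytool deg -20.91 w 94.4 F [ 1.3 -0.8  0.8] M [ 0.01 -0.09 -0.  ] j [-0.16  0.13  1.89  0.    1.11  0.2 ]
47 -8 [487.9 -26.3 137. ] [340. 314.]
47 8 [493.6 -11.3 137.1] [373. 300.]
59.5 -8 [499.5 -30.7 137.2] [355. 329.]
59.5 8 [505.2 -15.8 137.3] [389. 315.]
t: 1.97
eef_pos: [448.3, -3.4, 164.4]
orientation: [2.577, 1.771, 0.029]
contact_force: [-0.6, 0.3, 0.6]
gripper_width: 93.9
t1.97 pos [448.3  -3.4 164.4] zaxis [ 0.0234 -0.0013 -0.9997] ytool deg -21.02 w 93.9 F [-0.6  0.3  0.6] M [ 0.02 -0.05  0.02] j [-0.17  0.12  1.88  0.    1.11  0.2 ]
```

```bash
python3 - <<'E'
from h import *
for i in range(3): grab_frame("top");st()
E
python3 -m crank '[{"dx":0,"dy":0,"dz":0,"rx":0,"ry":0,"rz":0,"hand":100}]' 30
python3 - <<'E'
from h import *
for i in range(2): grab_frame("top");st()
E
```

```text
t2.02 pos [448.7  -3.5 164.7] zaxis [ 0.0244 -0.0016 -0.9997] ytool deg -21.02 w 93.7 F [ 0.1 -0.7 -0.1] M [ 0.01 -0.05 -0.03] j [-0.17  0.12  1.88  0.    1.11  0.2 ]
t2.07 pos [448.4  -3.3 164.4] zaxis [ 0.0239 -0.0014 -0.9997] ytool deg -21.01 w 94.2 F [-1.  -0.2  0.5] M [-0.06 -0.01 -0.03] j [-0.16  0.12  1.88  0.    1.11  0.2 ]
t2.12 pos [448.1  -3.2 164. ] zaxis [ 0.0232 -0.0012 -0.9997] ytool deg -21.01 w 94.2 F [ 0.1 -0.8  0.5] M [-0.02 -0.04  0.02] j [-0.16  0.12  1.88  0.    1.11  0.2 ]
t: 2.2
eef_pos: [448.2, -3.4, 164.6]
orientation: [2.577, 1.77, 0.03]
contact_force: [-0.4, -0.3, -0.2]
gripper_width: 94.1
t2.25 pos [448.5  -3.5 164.7] zaxis [ 0.0246 -0.0015 -0.9997] ytool deg -21.02 w 93.7 F [-0.3 -0.9  0.3] M [-0.01 -0.01  0.05] j [-0.17  0.12  1.88  0.    1.11  0.2 ]
t2.30 pos [448.3  -3.4 164.5] zaxis [ 0.0241 -0.0014 -0.9997] ytool deg -21.02 w 93.8 F [-0.1  0.2 -0.4] M [-0.05 -0.03 -0.03] j [-0.17  0.12  1.88  0.    1.11  0.2 ]
```

```bash
python3 -m crank '[{"dx":-4,"dy":0,"dz":-10,"rx":0,"ry":0.012,"rz":0,"hand":100},{"dx":-4,"dy":0,"dz":-15,"rx":0,"ry":0.012,"rz":0,"hand":100},{"dx":0,"dy":0,"dz":-10,"rx":0,"ry":0,"rz":0,"hand":100},{"dx":0,"dy":0,"dz":-4,"rx":0,"ry":0,"rz":0,"hand":100}]' 30; python3 -c "
from h import *
st()
for n in ('scene','top'):
  f=grab_frame(n);cv2.imwrite('pics/%s3.png'%n,f[:,:,::-1])
st()
crop('pics/scene3.png',200,60,360,210,4,'pics/s3c.png')"
```

```text
t: 2.63
eef_pos: [440.2, -3.5, 124.2]
orientation: [2.587, 1.778, -0.0]
contact_force: [-0.3, 0.3, -0.1]
gripper_width: 93.9
t2.63 pos [440.2  -3.5 124.2] zaxis [ 0.0012 -0.002  -1.    ] ytool deg -21.01 w 93.9 F [-0.3  0.3 -0.1] M [-0.05 -0.05 -0.01] j [-0.16  0.17  1.94 -0.    1.03  0.2 ]
t2.73 pos [440.3  -3.5 124.6] zaxis [ 9.0e-04 -1.9e-03 -1.0e+00] ytool deg -21.01 w 94.0 F [-1.5  0.3 -0.6] M [-0.07 -0.05  0.  ] j [-0.16  0.17  1.94 -0.    1.03  0.2 ]
```

View pics/s3c.png

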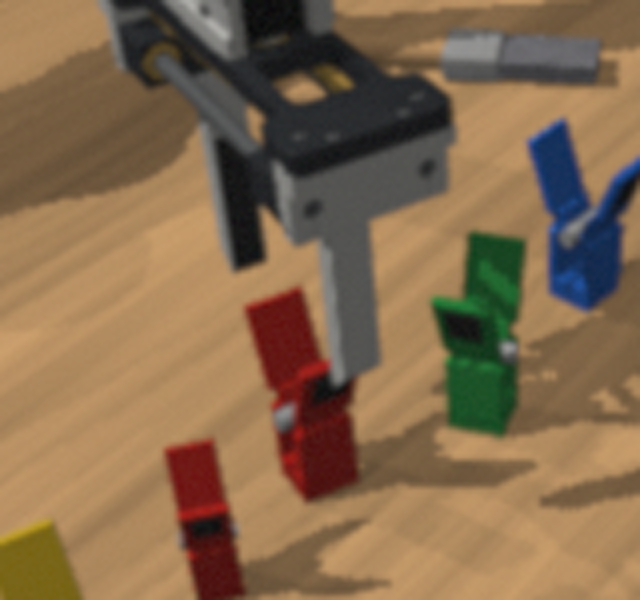

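```bash
python3 - <<'E'
from h import *
o=get_obs();R=cv2.Rodrigues(o["orientation"])[0];p=o["eef_pos"]
for s in(47,59.5,-47):
  for w in(-8,8):
    P=p+R@np.array([w,s,25]);u=proj("scene",P);print(s,w,((u-[200,60]+.5)*4-.5).round(0))
E
```

```text
47 -8 [333. 379.]
47 8 [365. 366.]
59.5 -8 [347. 395.]
59.5 8 [380. 382.]
-47 -8 [235. 272.]
-47 8 [266. 260.]
```

```bash
python3 -m crank '[{"dx":0.5,"dy":-0.3,"dz":-10,"rx":0,"ry":0,"rz":0,"hand":100},{"dx":0,"dy":0,"dz":-14,"rx":0,"ry":0,"rz":0,"hand":100},{"dx":0,"dy":0,"dz":-9,"rx":0,"ry":0,"rz":0,"hand":100},{"dx":0,"dy":0,"dz":-4,"rx":0,"ry":0,"rz":0,"hand":100}]' 30; python3 -c "
from h import *
st()
for n in ('scene','top'):
  f=grab_frame(n);cv2.imwrite('pics/%s4.png'%n,f[:,:,::-1])
st()
crop('pics/scene4.png',200,60,360,210,4,'pics/s4c.png')"
```

```text
t: 3.07
eef_pos: [443.1, -4.1, 88.3]
orientation: [2.584, 1.776, 0.005]
contact_force: [0.1, -0.6, 0.5]
gripper_width: 93.5
t3.07 pos [443.1  -4.1  88.3] zaxis [ 0.006  -0.0028 -1.    ] ytool deg -20.99 w 93.5 F [ 0.1 -0.6  0.5] M [-0.02 -0.07 -0.01] j [-0.16  0.21  1.99 -0.    0.93  0.2 ]
t3.17 pos [443.   -4.1  88.6] zaxis [ 0.0057 -0.0028 -1.    ] ytool deg -20.99 w 93.8 F [-0.2  0.1 -0.3] M [ 0.03 -0.07  0.05] j [-0.16  0.21  1.99 -0.    0.93  0.2 ]
```

View pics/s4c.png

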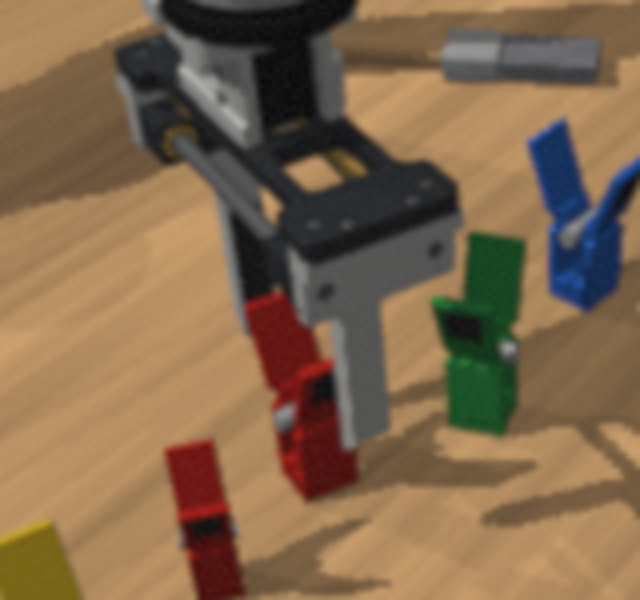

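```bash
python3 -m crank '[{"dx":-2.5,"dy":0.3,"dz":-4,"rx":0.003,"ry":0.006,"rz":0,"hand":85},{"dx":0,"dy":0,"dz":0,"rx":0,"ry":0,"rz":0,"hand":70},{"dx":0,"dy":0,"dz":0,"rx":0,"ry":0,"rz":0,"hand":60},{"dx":0,"dy":0,"dz":0,"rx":0,"ry":0,"rz":0,"hand":60}]' 30; python3 -c "
from h import *
st()"
```

```text
t: 3.5
eef_pos: [441.7, -3.9, 86.1]
orientation: [2.588, 1.779, 0.003]
contact_force: [0.3, 0.1, 0.1]
gripper_width: 70.8
t3.50 pos [441.7  -3.9  86.1] zaxis [ 0.0025 -0.     -1.    ] ytool deg -20.99 w 70.8 F [0.3 0.1 0.1] M [-0.04 -0.07  0.05] j [-0.17  0.22  2.    0.    0.93  0.2 ]
```

```bash
python3 -m crank '[{"dx":-0.7,"dy":0,"dz":-1,"rx":0,"ry":0.002,"rz":0,"hand":50},{"dx":0,"dy":0,"dz":0,"rx":0,"ry":0,"rz":0,"hand":40},{"dx":0,"dy":0,"dz":0,"rx":0,"ry":0,"rz":0,"hand":30},{"dx":0,"dy":0,"dz":0,"rx":0,"ry":0,"rz":0,"hand":20},{"dx":0,"dy":0,"dz":0,"rx":0,"ry":0,"rz":0,"hand":10},{"dx":0,"dy":0,"dz":0,"rx":0,"ry":0,"rz":0,"hand":10},{"dx":0,"dy":0,"dz":0,"rx":0,"ry":0,"rz":0,"hand":10},{"dx":0,"dy":0,"dz":0,"rx":0,"ry":0,"rz":0,"hand":10}]' 30; python3 -c "
from h import *
st()
for n in ('scene','top'):
  f=grab_frame(n);cv2.imwrite('pics/%s5.png'%n,f[:,:,::-1])
st()
crop('pics/scene5.png',200,60,360,210,4,'pics/s5c.png')"
```

```text
t: 4.17
eef_pos: [434.7, -1.4, 89.8]
orientation: [-2.582, -1.772, 0.01]
contact_force: [0.4, -1.0, -0.4]
gripper_width: 25.3
t4.17 pos [434.7  -1.4  89.8] zaxis [-0.0109  0.0047 -0.9999] ytool deg -21.05 w 25.3 F [ 0.4 -1.  -0.4] M [-0.07 -0.11 -0.03] j [-0.17  0.21  2.    0.    0.95  0.2 ]
t4.27 pos [435.2  -1.6  89.6] zaxis [-0.0102  0.0044 -0.9999] ytool deg -21.05 w 25.5 F [-1.9  0.8 -0. ] M [0.02 0.11 0.03] j [-0.17  0.21  2.    0.    0.95  0.2 ]
```

View pics/s5c.png

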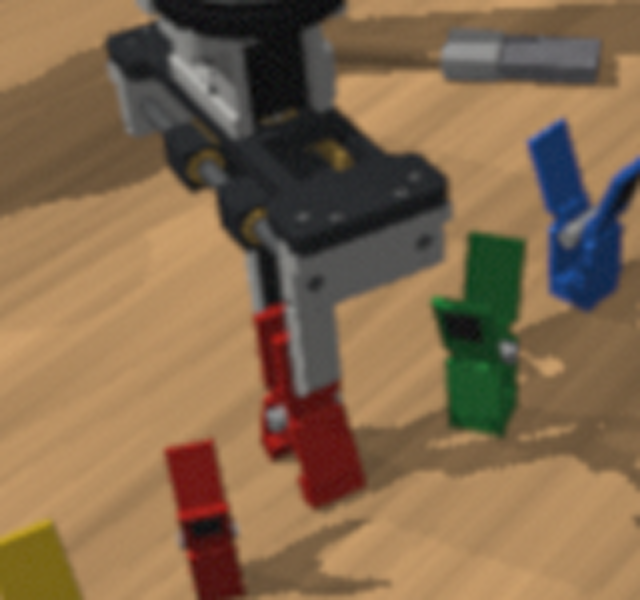

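```bash
python3 -m crank '[{"dx":0,"dy":0,"dz":8,"rx":-0.002,"ry":-0.005,"rz":0,"hand":10},{"dx":0,"dy":0,"dz":18,"rx":-0.002,"ry":-0.005,"rz":0,"hand":10},{"dx":0,"dy":0,"dz":25,"rx":0,"ry":0,"rz":0,"hand":10},{"dx":0,"dy":0,"dz":30,"rx":0,"ry":0,"rz":0,"hand":10},{"dx":0,"dy":0,"dz":25,"rx":0,"ry":0,"rz":0,"hand":10},{"dx":0,"dy":0,"dz":15,"rx":0,"ry":0,"rz":0,"hand":10},{"dx":0,"dy":0,"dz":8,"rx":0,"ry":0,"rz":0,"hand":10},{"dx":0,"dy":0,"dz":3,"rx":0,"ry":0,"rz":0,"hand":10}]' 30; python3 -c "
from h import *
st()
for n in ('scene',):
  f=grab_frame(n);cv2.imwrite('pics/%s6.png'%n,f[:,:,::-1])
st()
crop('pics/scene6.png',200,0,400,210,3,'pics/s6c.png')"
```

```text
t: 4.93
eef_pos: [434.7, -2.1, 228.5]
orientation: [2.588, 1.777, 0.001]
contact_force: [0.1, 0.0, -0.5]
gripper_width: 25.4
t4.93 pos [434.7  -2.1 228.5] zaxis [ 0.0016 -0.0014 -1.    ] ytool deg -21.07 w 25.4 F [ 0.1  0.  -0.5] M [-0.01 -0.07  0.02] j [-0.16  0.06  1.78 -0.    1.3   0.2 ]
t4.98 pos [434.9  -2.1 228.5] zaxis [ 0.002  -0.0014 -1.    ] ytool deg -21.07 w 25.0 F [ 0.6  0.1 -0.5] M [-0.01 -0.06 -0.  ] j [-0.16  0.06  1.78 -0.    1.3   0.2 ]
```

View pics/s6c.png

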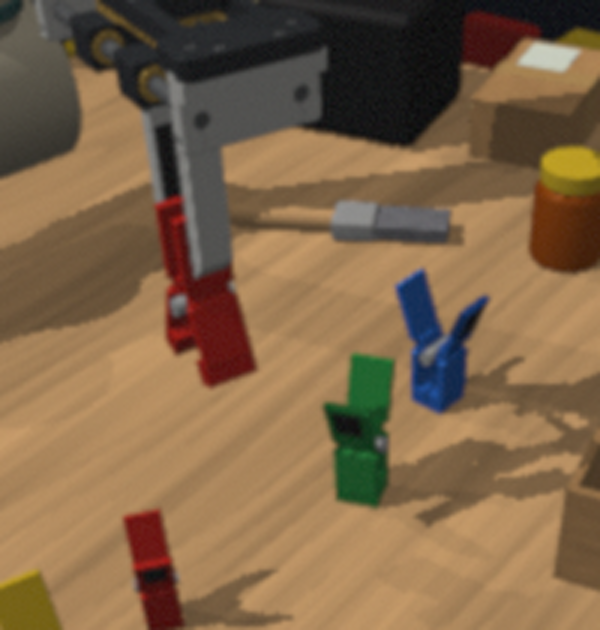

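```bash
python3 -m crank '[{"dx":10,"dy":-10,"dz":0,"rx":0,"ry":0,"rz":0.03,"hand":10},{"dx":18,"dy":-19,"dz":0,"rx":0,"ry":0,"rz":0.06,"hand":10},{"dx":22,"dy":-23,"dz":0,"rx":0,"ry":0,"rz":0.07,"hand":10},{"dx":22,"dy":-23,"dz":0,"rx":0,"ry":0,"rz":0.08,"hand":10},{"dx":22,"dy":-23,"dz":0,"rx":0,"ry":0,"rz":0.08,"hand":10},{"dx":22,"dy":-23,"dz":0,"rx":0,"ry":0,"rz":0.08,"hand":10},{"dx":20,"dy":-20,"dz":0,"rx":0,"ry":0,"rz":0.07,"hand":10},{"dx":15,"dy":-16,"dz":0,"rx":0,"ry":0,"rz":0.05,"hand":10},{"dx":10,"dy":-11,"dz":0,"rx":0,"ry":0,"rz":0.03,"hand":10},{"dx":5,"dy":-5,"dz":0,"rx":0,"ry":0,"rz":0.01,"hand":10},{"dx":2,"dy":-2,"dz":0,"rx":0,"ry":0,"rz":0,"hand":10}]' 30; python3 -c "
from h import *
st();grab_frame('top');st()"
```

```text
t: 5.9
eef_pos: [601.7, -183.3, 211.9]
orientation: [-1.948, -2.438, 0.018]
contact_force: [-0.1, -0.1, -0.7]
gripper_width: 25.3
t5.90 pos [ 601.7 -183.3  211.9] zaxis [-0.0233  0.0042 -0.9997] ytool deg 12.74 w 25.3 F [-0.1 -0.1 -0.7] M [-0.01 -0.1  -0.01] j [-0.4   0.38  1.39 -0.01  1.39 -0.62]
t5.95 pos [ 601.6 -183.3  211.6] zaxis [-0.0236  0.0041 -0.9997] ytool deg 12.72 w 25.5 F [ 1.1 -0.3 -1.1] M [-0.01 -0.15  0.01] j [-0.4   0.38  1.4  -0.01  1.39 -0.62]
```

```bash
python3 -m crank '[{"dx":6,"dy":-2,"dz":0,"rx":-0.002,"ry":-0.012,"rz":0,"hand":10},{"dx":5,"dy":-2,"dz":0,"rx":-0.002,"ry":-0.010,"rz":0,"hand":10},{"dx":2,"dy":0,"dz":0,"rx":0,"ry":0,"rz":0,"hand":10}]' 30; python3 -c "
from h import *
st()
for n in ('scene','top'):
  f=grab_frame(n);cv2.imwrite('pics/%s7.png'%n,f[:,:,::-1])
st()
crop('pics/scene7.png',220,80,460,300,3,'pics/s7c.png')
crop('pics/top7.png',320,50,520,230,4,'pics/t7c.png')"
```

```text
t: 6.2
eef_pos: [613.3, -185.3, 210.4]
orientation: [-1.96, -2.45, 0.001]
contact_force: [0.1, 0.0, -0.6]
gripper_width: 25.3
t6.20 pos [ 613.3 -185.3  210.4] zaxis [-0.0034  0.0021 -1.    ] ytool deg 12.7 w 25.3 F [ 0.1  0.  -0.6] M [ 0.02 -0.12 -0.02] j [-0.4   0.39  1.39  0.    1.37 -0.62]
t6.30 pos [ 613.3 -185.1  210.6] zaxis [-0.0036  0.0022 -1.    ] ytool deg 12.72 w 25.7 F [ 0.1  0.5 -0.6] M [-0.04 -0.07 -0.06] j [-0.4   0.39  1.39  0.    1.37 -0.62]
```

View pics/s7c.png

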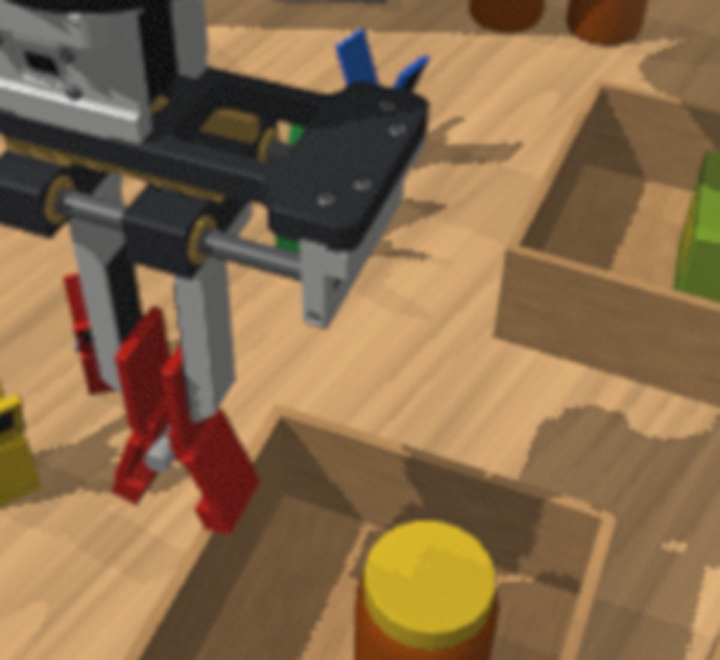

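View pics/t7c.png

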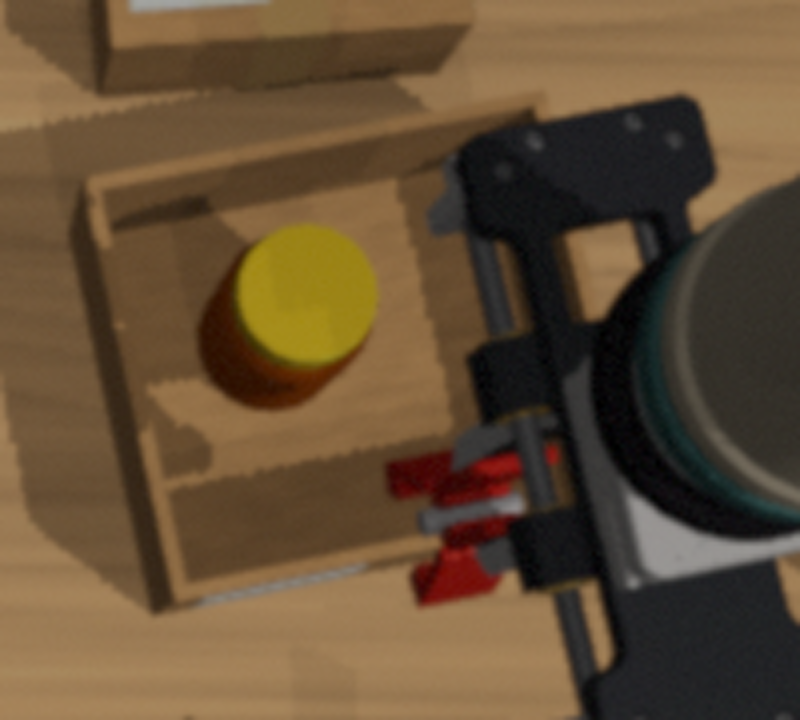

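```bash
python3 - <<'E'
from h import *
q=lambda p,s,o:((p[0]+.5)/s-.5+o[0],(p[1]+.5)/s-.5+o[1])
for z in(162,165,168):
  a=ray("top",q((424,520),4,(320,50)),z);b=ray("scene",q((156,457),3,(220,80)),z);print(z,a.round(1),b.round(1),((a+b)/2).round(1),np.linalg.norm(a-b))
a,b=np.array([592.5,-92.1]),np.array([635.7,-286.6])
E
```

```text
162 [ 610.  -169.1  162. ] [ 615.6 -200.5  162. ] [ 612.8 -184.8  162. ] 31.8619988035892
165 [ 609.5 -168.3  165. ] [ 617.5 -202.1  165. ] [ 613.5 -185.2  165. ] 34.74393852170018
168 [ 609.1 -167.4  168. ] [ 619.3 -203.7  168. ] [ 614.2 -185.6  168. ] 37.703590683258646
```

```bash
python3 -m crank '[{"dx":0.5,"dy":-0.5,"dz":-6,"rx":-0.002,"ry":-0.003,"rz":0,"hand":10},{"dx":0,"dy":0,"dz":-12,"rx":0,"ry":0,"rz":0,"hand":10},{"dx":0,"dy":0,"dz":-12,"rx":0,"ry":0,"rz":0,"hand":10},{"dx":0,"dy":0,"dz":-6,"rx":0,"ry":0,"rz":0,"hand":10},{"dx":0,"dy":0,"dz":-3,"rx":0,"ry":0,"rz":0,"hand":10}]' 30; python3 -c "
from h import *
st()
for n in ('scene','top'):
  f=grab_frame(n);cv2.imwrite('pics/%s8.png'%n,f[:,:,::-1])
st()
crop('pics/scene8.png',220,120,380,270,4,'pics/s8c.png')
crop('pics/top8.png',380,130,480,230,6,'pics/t8c.png')"
```

```text
t: 6.72
eef_pos: [613.7, -183.9, 172.4]
orientation: [1.957, 2.452, 0.002]
contact_force: [0.1, -0.4, -0.1]
gripper_width: 25.3
t6.72 pos [ 613.7 -183.9  172.4] zaxis [ 0.0045 -0.0019 -1.    ] ytool deg 12.82 w 25.3 F [ 0.1 -0.4 -0.1] M [-0.03 -0.   -0.  ] j [-0.4   0.41  1.45  0.    1.28 -0.62]
t6.82 pos [ 613.7 -183.9  172.6] zaxis [ 0.0041 -0.0018 -1.    ] ytool deg 12.82 w 25.5 F [ 0.3 -0.7  0.1] M [-0.01 -0.11  0.05] j [-0.4   0.41  1.45 -0.    1.28 -0.62]
```

View pics/s8c.png

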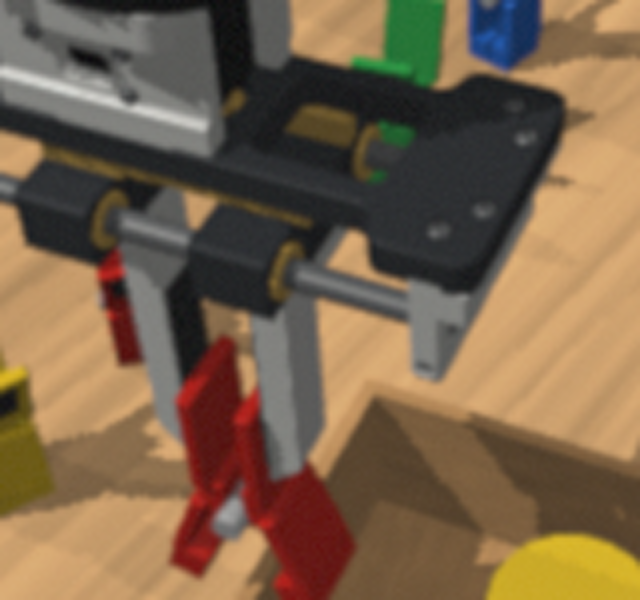

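View pics/t8c.png

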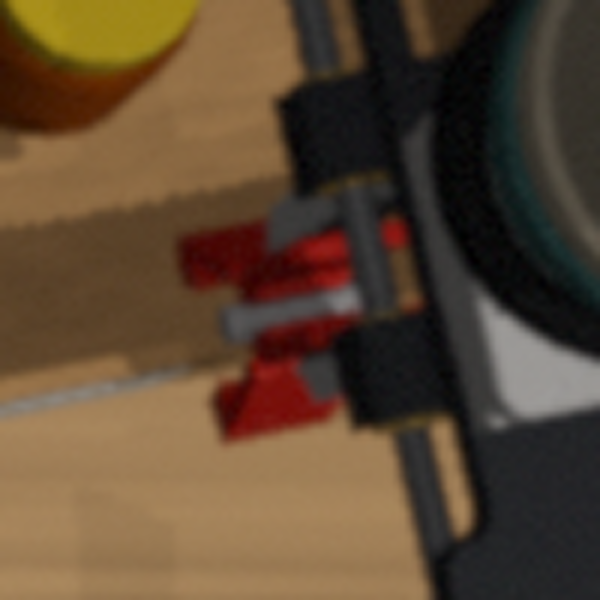

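```bash
python3 -m crank '[{"dx":-2.0,"dy":-2.5,"dz":-3,"rx":0.001,"ry":0.004,"rz":0,"hand":10},{"dx":0,"dy":0,"dz":-6,"rx":0,"ry":0,"rz":0,"hand":10},{"dx":0,"dy":0,"dz":-7,"rx":0,"ry":0,"rz":0,"hand":10},{"dx":0,"dy":0,"dz":-4,"rx":0,"ry":0,"rz":0,"hand":10}]' 30; python3 -c "
from h import *
st()
for n in ('scene','top'):
  f=grab_frame(n);cv2.imwrite('pics/%s9.png'%n,f[:,:,::-1])
st()
crop('pics/scene9.png',220,120,380,270,4,'pics/s9c.png')
crop('pics/top9.png',380,130,480,230,6,'pics/t9c.png')"
```

```text
t: 7.15
eef_pos: [613.0, -187.4, 153.8]
orientation: [1.956, 2.451, 0.001]
contact_force: [-0.2, 0.6, -0.0]
gripper_width: 25.4
t7.15 pos [ 613.  -187.4  153.8] zaxis [ 0.0047 -0.0029 -1.    ] ytool deg 12.82 w 25.4 F [-0.2  0.6 -0. ] M [-0.02 -0.1  -0.02] j [-0.4   0.42  1.48 -0.    1.24 -0.63]
t7.25 pos [ 612.7 -187.2  153.5] zaxis [ 0.0035 -0.0024 -1.    ] ytool deg 12.83 w 25.5 F [ 0.4  0.6 -0.4] M [ 0.07 -0.15  0.01] j [-0.4   0.42  1.48 -0.    1.24 -0.63]
```

View pics/s9c.png

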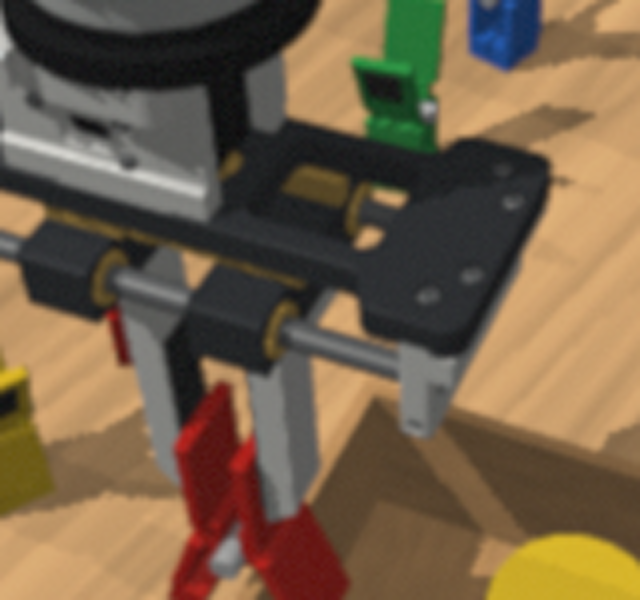

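View pics/t9c.png

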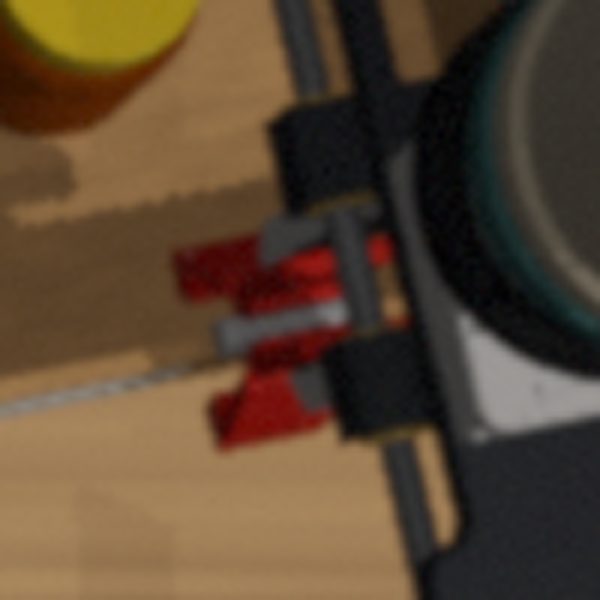

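```bash
python3 -m crank '[{"dx":-1.5,"dy":0,"dz":-4,"rx":0.001,"ry":0.004,"rz":0,"hand":10},{"dx":-0.5,"dy":0,"dz":-6,"rx":0,"ry":0,"rz":0,"hand":10},{"dx":0,"dy":0,"dz":-5,"rx":0,"ry":0,"rz":0,"hand":10},{"dx":0,"dy":0,"dz":-3,"rx":0,"ry":0,"rz":0,"hand":10}]' 30; python3 -c "
from h import *
st()"
```

```text
t: 7.58
eef_pos: [611.1, -187.5, 134.8]
orientation: [1.958, 2.454, -0.002]
contact_force: [0.3, 0.2, -0.5]
gripper_width: 25.3
t7.58 pos [ 611.1 -187.5  134.8] zaxis [ 0.001  -0.0021 -1.    ] ytool deg 12.82 w 25.3 F [ 0.3  0.2 -0.5] M [-0.   -0.05 -0.04] j [-0.41  0.43  1.51 -0.    1.2  -0.63]
```

Now ease down until contact with the throat (or close to it).

```bash
python3 -m crank '[{"dx":0,"dy":0,"dz":-2,"rx":0.002,"ry":0.001,"rz":0,"hand":10},{"dx":0,"dy":0,"dz":-2,"rx":0,"ry":0,"rz":0,"hand":10},{"dx":0,"dy":0,"dz":-1,"rx":0,"ry":0,"rz":0,"hand":10}]' 30; python3 -c "
from h import *
st()
for n in ('scene','top'):
  f=grab_frame(n);cv2.imwrite('pics/%s10.png'%n,f[:,:,::-1])
st()
crop('pics/scene10.png',220,150,380,300,4,'pics/s10c.png')
crop('pics/top10.png',380,130,480,230,6,'pics/t10c.png')"
```

```text
t: 7.83
eef_pos: [610.7, -187.2, 128.2]
orientation: [-1.958, -2.454, 0.001]
contact_force: [0.1, -0.8, 0.2]
gripper_width: 25.1
t7.83 pos [ 610.7 -187.2  128.2] zaxis [-1.6e-03  9.0e-04 -1.0e+00] ytool deg 12.82 w 25.1 F [ 0.1 -0.8  0.2] M [-0.05 -0.05  0.01] j [-0.41  0.44  1.51  0.    1.19 -0.63]
t7.93 pos [ 610.8 -187.3  128.6] zaxis [-1.2e-03  7.0e-04 -1.0e+00] ytool deg 12.83 w 25.5 F [ 0.7  0.1 -1.6] M [-0.04 -0.08  0.02] j [-0.41  0.44  1.51  0.    1.19 -0.63]
```

View pics/s10c.png

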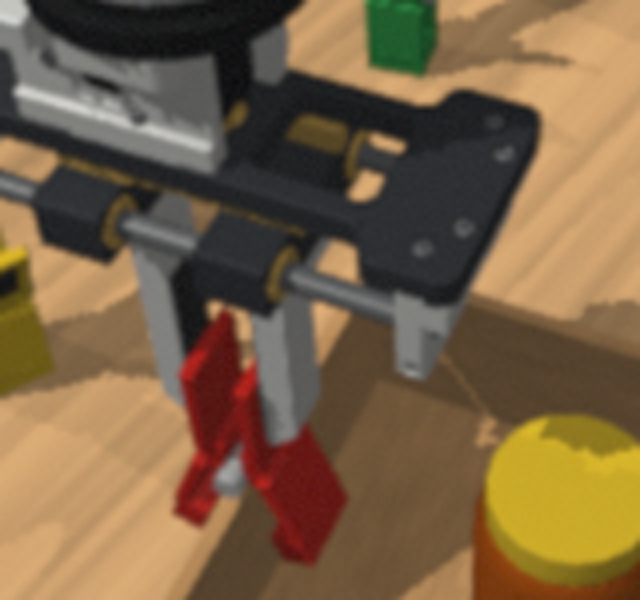

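View pics/t10c.png

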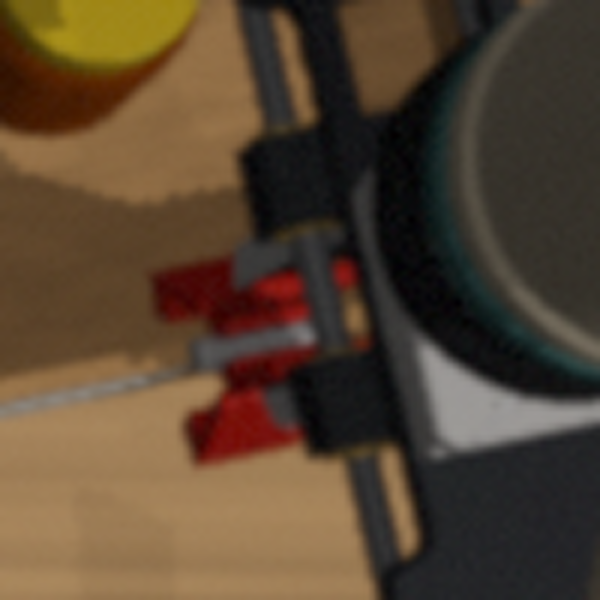

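```bash
python3 -m crank '[{"dx":0,"dy":0,"dz":-1.5,"rx":0,"ry":-0.001,"rz":0,"hand":10},{"dx":0,"dy":0,"dz":-1.5,"rx":0,"ry":0,"rz":0,"hand":10}]' 30; python3 -c "
from h import *
st();grab_frame('top');st()"
```

```text
t: 8.1
eef_pos: [611.2, -187.4, 128.0]
orientation: [1.959, 2.455, 0.001]
contact_force: [-3.2, 1.3, 9.5]
gripper_width: 25.6
t8.10 pos [ 611.2 -187.4  128. ] zaxis [ 1.5e-03 -1.0e-04 -1.0e+00] ytool deg 12.83 w 25.6 F [-3.2  1.3  9.5] M [0.25 0.64 0.04] j [-0.41  0.44  1.52  0.    1.19 -0.63]
t8.15 pos [ 611.2 -187.4  128.1] zaxis [ 1.6e-03 -2.0e-04 -1.0e+00] ytool deg 12.83 w 25.5 F [-1.4  1.7  6.1] M [ 0.19  0.36 -0.  ] j [-0.41  0.44  1.52  0.    1.19 -0.63]
```

```bash
python3 -m crank '[{"dx":0,"dy":0,"dz":0,"rx":0,"ry":0,"rz":0,"hand":32},{"dx":0,"dy":0,"dz":0,"rx":0,"ry":0,"rz":0,"hand":37},{"dx":0,"dy":0,"dz":0,"rx":0,"ry":0,"rz":0,"hand":42},{"dx":0,"dy":0,"dz":0,"rx":0,"ry":0,"rz":0,"hand":47},{"dx":0,"dy":0,"dz":0,"rx":0,"ry":0,"rz":0,"hand":52},{"dx":0,"dy":0,"dz":0,"rx":0,"ry":0,"rz":0,"hand":57},{"dx":0,"dy":0,"dz":0,"rx":0,"ry":0,"rz":0,"hand":62},{"dx":0,"dy":0,"dz":0,"rx":0,"ry":0,"rz":0,"hand":68},{"dx":0,"dy":0,"dz":0,"rx":0,"ry":0,"rz":0,"hand":74}]' 30; python3 -c "
from h import *
st()
for n in ('scene','top'):
  f=grab_frame(n);cv2.imwrite('pics/%s11.png'%n,f[:,:,::-1])
st()
crop('pics/scene11.png',220,150,380,300,4,'pics/s11c.png')
crop('pics/top11.png',380,130,480,230,6,'pics/t11c.png')"
```

```text
t: 8.9
eef_pos: [612.1, -187.5, 128.4]
orientation: [1.957, 2.453, 0.003]
contact_force: [0.4, -0.4, 0.8]
gripper_width: 67.0
t8.90 pos [ 612.1 -187.5  128.4] zaxis [ 4.2e-03 -8.0e-04 -1.0e+00] ytool deg 12.83 w 67.0 F [ 0.4 -0.4  0.8] M [-0.02 -0.07 -0.04] j [-0.41  0.44  1.52  0.    1.18 -0.63]
t9.00 pos [ 612.1 -187.6  128.5] zaxis [ 4.2e-03 -8.0e-04 -1.0e+00] ytool deg 12.83 w 69.0 F [-0.2 -0.5  0.1] M [ 0.01 -0.07 -0.02] j [-0.41  0.44  1.52  0.    1.18 -0.63]
```

View pics/s11c.png

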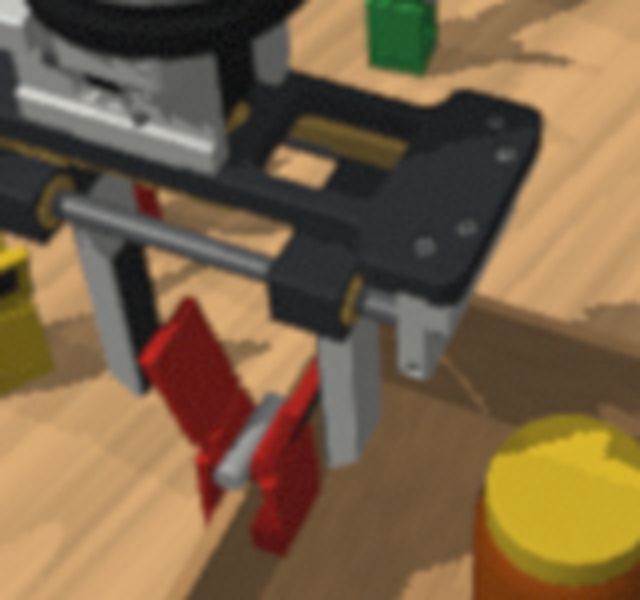

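View pics/t11c.png

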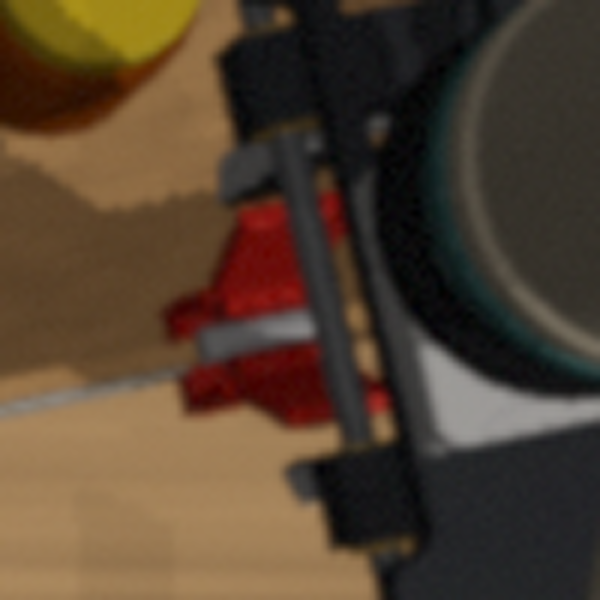

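```bash
python3 -m crank '[{"dx":0,"dy":0,"dz":0,"rx":0,"ry":0,"rz":0,"hand":80},{"dx":0.5,"dy":0,"dz":4,"rx":0,"ry":0.004,"rz":0,"hand":82},{"dx":0,"dy":0,"dz":12,"rx":0,"ry":0,"rz":0,"hand":82},{"dx":0,"dy":0,"dz":20,"rx":0,"ry":0,"rz":0,"hand":82},{"dx":0,"dy":0,"dz":25,"rx":0,"ry":0,"rz":0,"hand":82},{"dx":0,"dy":0,"dz":25,"rx":0,"ry":0,"rz":0,"hand":82},{"dx":0,"dy":0,"dz":15,"rx":0,"ry":0,"rz":0,"hand":82},{"dx":-20,"dy":0,"dz":6,"rx":0,"ry":0,"rz":0,"hand":82},{"dx":-30,"dy":0,"dz":0,"rx":0,"ry":0,"rz":0,"hand":82},{"dx":-30,"dy":0,"dz":0,"rx":0,"ry":0,"rz":0,"hand":82},{"dx":-20,"dy":0,"dz":0,"rx":0,"ry":0,"rz":0,"hand":82},{"dx":-8,"dy":0,"dz":0,"rx":0,"ry":0,"rz":0,"hand":82}]' 30; python3 -c "
from h import *
st()
for n in ('scene','top'):
  f=grab_frame(n);cv2.imwrite('pics/%s12.png'%n,f[:,:,::-1])
st()
crop('pics/scene12.png',240,180,400,330,4,'pics/s12c.png')
crop('pics/top12.png',330,60,490,210,4,'pics/t12c.png')"
```

```text
t: 10.0
eef_pos: [503.1, -187.5, 243.0]
orientation: [1.955, 2.455, -0.002]
contact_force: [-0.6, -0.0, 0.8]
gripper_width: 76.9
t10.00 pos [ 503.1 -187.5  243. ] zaxis [ 0.0017 -0.003  -1.    ] ytool deg 12.96 w 76.9 F [-0.6 -0.   0.8] M [-0.03 -0.13 -0.01] j [-0.49  0.21  1.56 -0.    1.36 -0.71]
t10.10 pos [ 504.6 -187.7  243.2] zaxis [ 0.0033 -0.0031 -1.    ] ytool deg 12.94 w 77.5 F [ 0.6 -0.1  0.8] M [-0.   -0.13 -0.05] j [-0.48  0.21  1.56 -0.    1.36 -0.71]
```

View pics/scene12.png

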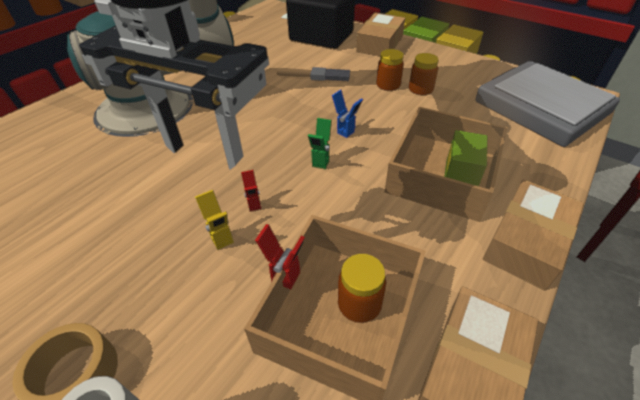

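View pics/s12c.png

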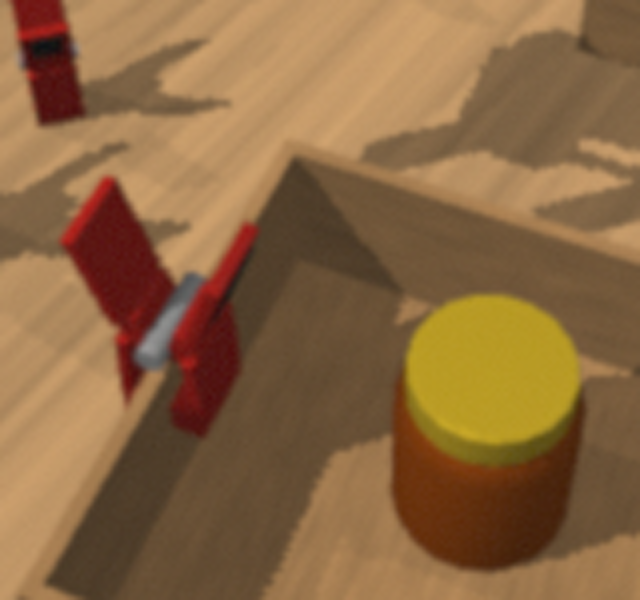

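View pics/t12c.png

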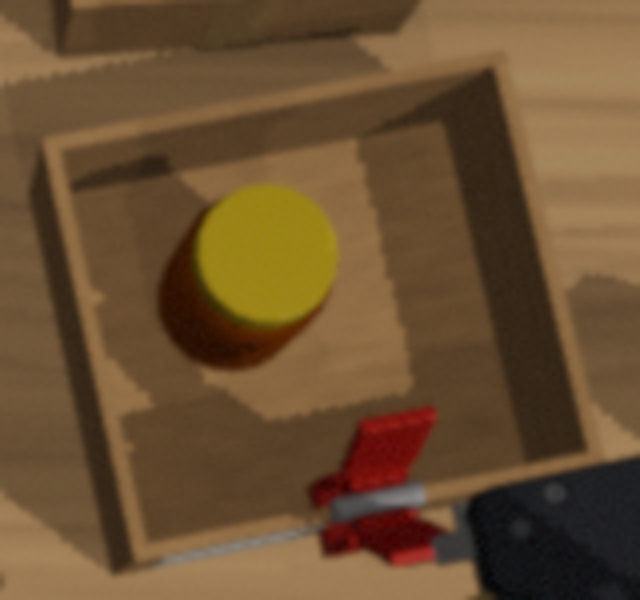

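```bash
python3 -c "
from h import *
st();print(sign_off())"
```

```text
t10.10 pos [ 504.6 -187.7  243.2] zaxis [ 0.0033 -0.0031 -1.    ] ytool deg 12.94 w 77.5 F [ 0.6 -0.1  0.8] M [-0.   -0.13 -0.05] j [-0.48  0.21  1.56 -0.    1.36 -0.71]
the job is handed in; nothing more can be done
None
```

I clipped the larger red clip over the middle of the near wall of the honey carton and handed the job in at 10.1 s.

I pinched its handles to the stop (about 25.5 mm) and lowered it over the wall. It met the rim with about 6–9 N, at an estimated depth of 37–38 mm. I then let go slowly and backed off.

- **Final pictures:** the clip stands upright and bites the wall, within about 5 mm of its middle. The gripper is clear, and the blue, yellow, green and small red clips and the jar are where they were. The clip's pin looked about 3° off the wall's direction, which I took to be within my measuring error.
- **Disagreements:** the two cameras placed the clip and wall about 3–6 mm apart in x. I averaged them, then corrected by about 2 mm from the top view just before seating. While closing, the arm drifted about 7 mm with the clip, with no ill effect.

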